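# Check a tin's temperature, then hold the sealer's spring dial on its third click

### The job

Check the chilled tin before sealing it: take the infrared thermometer from its cup, point it straight down at the middle of the lid of the tin in the sealing unit's nest, nose about 6 cm above the lid and without touching the tin, hold it still there for a second, and stand it back in its cup. Then turn the unit's spring-return dial clockwise past its first two clicks to the third, green mark and hold it there against the spring: the program finishes while the fingers still hold the dial on the third mark. Leave the tin in its nest and do not disturb the other things on the table.

Things in the scene. Friction and masses are not known exactly. Their poses are not given: they have to be found in the camera images.
- sealer: low white sealing unit, fixed, 160 (x) x 270 (y) x 55 mm high; origin at the centre of its underside, x to its back, y to its left. On top, seen from the robot, the round tin nest is on the left and the dial, part of the unit, on the right (upright axis at x = 0, y = -70 mm). The nest is an aluminium ring with three steel jaws, up to 14 mm above the housing top.
- dial_grip (a point): grip point on the dial's axis, 89 mm above the table. The dial is a black bar handle 58 mm long, 14 wide, top 97 mm above the table, 30 mm proud of a grey skirt (60 mm across). The bar lies along this point's x axis and turns with it; x points to the end with the white line (pointer), away from the robot, where the white, two yellow and the green mark lie on the black plate.
- dial (a joint): turn of the dial in rad, clockwise from above: 0 at rest at the white mark (pointer 0.6 rad left of the unit's x axis), clicks at 0.4 and 0.8 (yellow) and 1.2 (third, green: pointer 0.6 rad right of the unit's x axis); hard stop at 1.6. A spring turns it back to 0 when let go; no click keeps it. Turning takes 0.03 to 0.18 N m, rising and falling at each click.
- nest (a point): centre of the nest at the housing top, on which the tin stands, 65 mm to the left of the unit's centre, 55 mm above the table
- tin: round gold tin with lid, 66 mm across and 22 mm high, loose in the nest (ring 72 mm inside, 9 mm high); origin at the centre of its underside, z up
- lid_centre (a point): middle of the tin's lid, on top, 22 mm above its underside
- ir_thermometer: infrared thermometer, a white round rod 24 mm in diameter and 142 mm long, blue bands, grey ribs where it is held, 50 to 100 g; it stands nose down in its cup. Origin at the tip of its nose (tapered to 16 mm across over the last 16 mm); z runs along the rod from nose to tail
- ir_grip (a point): point on the thermometer's axis amid the grey ribs, 105 mm from the nose, the place to grip (any direction across the rod)
- spot (a point): the measuring spot: point on the thermometer's axis 60 mm ahead of its nose
- cup: steel cup on a round black foot 72 mm across, fixed; origin at the centre of the foot's underside, z up. Upright round bore 29 mm in diameter from its floor, 6 mm above the table, to 45 mm, then a funnel widening to 46 mm across at the rim, 62 mm above the table. The thermometer stands on the floor of the bore.
- jar: bystander: translucent jar with orange lid, 69 mm across, 75 mm high, loose; origin under its centre
- spare_tin: bystander: gold tin 66 mm across, 22 mm high, loose on the table; origin under its centre
- loose_lid: bystander: gold tin lid 69 mm across, 7 mm high, loose on the table; origin under its centre
Mind the look-alikes: they are no part of the job. Leave any turquoise look-alike of the tin alone. There is more than one size of the ir_thermometer; the one meant has the size given above.

How it is judged:
On the way, in this order (a step that is already met when the one before it is completed fails the run):
1. the thermometer, held in the fingers, is pointed down at the middle of the tin's lid and held still for a second (horizontal distance between spot and lid_centre below 0.018 m and z of ir_thermometer in the frame of lid_centre between 0.025 and 0.1 m and angle between ir_thermometer's own z axis and vertical below 0.25 rad and linear speed of ir_thermometer below 0.03 m/s and contact force between the fingers and ir_thermometer above 0.5 N), for 0.8 s.
2. the thermometer stands in its cup again, let go (horizontal distance between ir_thermometer and cup below 0.012 m and z of ir_thermometer in the frame of cup below 0.014 m and angle between ir_thermometer's own z axis and vertical below 0.25 rad and contact force between the fingers and ir_thermometer below 0.1 N), for 0.2 s.
3. the dial is turned to its third click and held (value of joint dial between 1.05 and 1.35 rad and contact force between the fingers and sealer above 0.5 N), for 0.5 s.
At the end, for the whole second after the job is handed in: the fingers hold the dial still at 1.2 rad, within 0.15 rad (third click), the thermometer stands on the floor of its cup (within 8 mm of the floor, leaning under 0.25 rad) and the tin sits in its nest (within 6 mm of the centre, not lifted) (all of step 3 and velocity of joint dial between -0.1 and 0.1 rad/s and horizontal distance between ir_thermometer and cup below 0.012 m and z of ir_thermometer in the frame of cup below 0.014 m and angle between ir_thermometer's own z axis and vertical below 0.25 rad and horizontal distance between tin and nest below 0.006 m and z of tin in the frame of nest below 0.004 m); the arm keeps its last pose, push and grip.
It fails at once if the thermometer touches the tin (contact force between ir_thermometer and tin above 0.3 N).
It fails at once if the tin is lifted or knocked out of its nest (distance of tin from where it was at the start of the episode above 0.02 m).
It fails at once if the jar, the spare tin or the loose lid is knocked about (distance of any of jar, spare_tin, loose_lid from where it was at the start of the episode above 0.02 m).
It also fails if it takes over 58 s, if anything falls off the work surface, if the arm or the gripper's body presses on something with over 40 N, if the wrist force passes 120 N, or if a joint passes its speed limit or range.

### The arm

A 6-joint arm with a two-finger parallel gripper is mounted at the origin on a cart in front of the work surface, level with it; the furniture and walls round the work are solid. World frame = base frame: x ahead of the robot, y to its left, z up, the work surface at z = 0. Lengths are in m, angles in rad, forces in N, time in s.
With the tool pointing down it reaches from about 0.35 to 0.775 m from the base axis. Payload 5.5 kg.
Tool frame: the origin (TCP) lies midway between the tips of the shut fingers; the grasp point (between the pads) lies 19 mm behind it; z points along the fingers, x is the direction in which the jaws open and shut, and the axes are right-handed (so a half turn about z gives the same grasp; the last joint's range is limited). The gripper opens to 85 mm and grips with 20 to 120 N. Pads are 22 mm wide; open, the fingers measure 114 mm over their backs; the gripper's body (76 mm by 85 mm) begins 54 mm behind the grasp point. The pads swing forward as they close: fully open they stand 13 mm farther back than shut.
Start: joints at [-1.436, 0.313, 0.046, 1.304, 0, 1.431], TCP at [0.156, -0.553, 0.231] pointing down, gripper open.
Joint ranges: [-2.76, 2.76], [-0.86, 1.69], [-1.03, 1.26], [-2.2, 2.34], [-1.47, 1.5], [-3.14, 3.14]. Speed limits (rad/s): [2.57, 2.57, 3.14, 3.14, 3.14, 3.14].

### API

Orientations are given as a unit quaternion [w, x, y, z].
In Python, from workcell import env gives the robot as it stands.
- The arm moves only by the tool servo_tool, never from a script. Its argument "targets" is a list of rows, each an object with "xyz": the shift along the tool's x, y, z in m, a list of three; "twist": the turn, a rotation vector about the tool's x, y, z in rad, a list of three; "jaw": the opening, from 0 (shut) to 1 (fully open). A call has 1 to 12 rows; each row is the pose to reach, as a shift and turn from the pose commanded when the call began, along the tool's axes at that moment; what a row does not reach only later rows make up. A row lasts 1/12 s, in which the tool goes at most 41.7 mm and 7.16 degrees, less where a joint would pass 70% of its speed; a pose out of reach is approached as far as the arm can. A call with a gripper value outside its range is refused whole. The fingers move at their own pace and stop on an object; "squeeze" is the grip in N (left out, the last holds). Time passes only in rows, so rows that repeat a pose let the fingers close. It gives the time, the measured TCP pose, the force and the opening at its end, in the units of the state.
- env.get_state(): the state, without advancing time (a new reading comes with each control period).
- env.read_camera(name): name is "side" or "top" or "wrist"; returns a dict with "color" (480x640x3 uint8, red, green, blue), "depth" (480x640 float32, m along the optical axis (not along the pixel's ray), 0 where there is no reading), "fx", "fy", "cx", "cy" (pixels), "eye" and "attitude" of the camera in the world. Camera axes: x right, y down, z forward; pixel columns grow to the right and rows downward; lengths in m; the calibration is good to about 2 mm. A picture is of the moment at which its call begins.
- env.hand_in(): hands the job in, once; it reports no verdict.
The state is a dict: "clock": time; "joint_pos": joint angles; "qvel": joint speeds; "tau": joint torques, N m; "tcp_pos": TCP position; "orientation": TCP orientation; "wrist_force": force on the tool from outside, world axes, zero at the start; "ft_torque": the same for the moment, N m; "finger_gap": finger opening in m.
Only numpy, scipy, OpenCV 4.12 (cv2) and the standard library are available. Lean on these libraries where they do the work, as an engineer would, in place of code of your own. Each camera call takes 0.05 s, during which the arm holds its last target. There are 200 camera calls.

## Working session

There is one attempt and no reset: what is moved stays moved. The work goes in short steps, Python scripts to look and compute and a tool call to move; the robot and the scene stay as the last step left them, time stands still between calls to the robot, and variables do not carry over. Pictures are saved under pics/ and viewed, about 8 in all and at most 12, crops included, and the job is handed in when it is done.

Besides the shell and the picture viewer there is one more tool, called after "Emit:" as name(argument=value, ...) on one line, values as JSON. servo_tool: Moves the arm, as the interface text tells. Its arguments: {"type":"object","properties":{"targets":{"type":"array","items":{"type":"object","properties":{"xyz":{"type":"array","items":{"type":"number"}},"twist":{"type":"array","items":{"type":"number"}},"jaw":{"type":"number"}}}},"squeeze":{"type":"number"}},"required":["targets"]}

```bash
mkdir -p pics; cat > h.py <<'E'
import numpy as np, cv2
from workcell import env
from scipy.spatial.transform import Rotation as R
def rot(q): return R.from_quat([q[1],q[2],q[3],q[0]]).as_matrix()
def snap(n,f):
    c=env.read_camera(n); np.savez('pics/'+f+'.npz',**c); cv2.imwrite('pics/'+f+'.png',c['color'][:,:,::-1]); return c
def att(c):
    a=np.array(c['attitude'],float); return a if a.shape==(3,3) else rot(a)
def cloud(c):
    v,u=np.mgrid[0:480,0:640]; d=c['depth']
    p=np.stack([(u-c['cx'])/c['fx']*d,(v-c['cy'])/c['fy']*d,d],-1)
    return p@att(c).T+np.array(c['eye'])
def atz(c,u,v,z):
    r=att(c)@np.array([(u-c['cx'])/c['fx'],(v-c['cy'])/c['fy'],1]); e=np.array(c['eye']); return e+r*(z-e[2])/r[2]
E
python3 - <<'E'
from h import *
print(env.get_state())
for n in('top','side'):
    c=snap(n,n+'0'); print(n,c['eye'],c['attitude'],c['fx'],c['cx'],c['cy'])
E
```

```text
{'clock': 0.0, 'joint_pos': array([-1.43558653e+00,  3.14021281e-01,  4.49704785e-02,  1.30360857e+00,
       -2.53723292e-05,  1.43120579e+00]), 'qvel': array([ 0.00020338,  0.00115832, -0.00023827,  0.00059309, -0.00095615,
        0.00041378]), 'tau': array([-1.17494288e-03, -4.80626822e+01,  2.98532903e+01,  1.93363521e-02,
       -4.68939311e-05,  9.84918728e-06]), 'tcp_pos': array([ 0.15594677, -0.5529085 ,  0.23039353]), 'orientation': array([-6.51175912e-04,  7.97293449e-01, -6.03591159e-01, -6.66231278e-04]), 'wrist_force': array([ 0.71211011,  0.20864951, -0.24005886]), 'ft_torque': array([0.03162541, 0.03053257, 0.02489676]), 'finger_gap': 0.08533265535749401}
top [ 0.37597628 -0.01641379  1.48687577] [-0.03055143  0.71094058 -0.70139964  0.04084901] 559.4659755565104 315.1166642016081 243.60012793629332
side [ 0.48647815 -0.87934459  0.72930379] [-0.44410343  0.89563035 -0.02417213  0.00584237] 469.4799242995173 329.8677482894108 244.41942111418132
```

View pics/top0.png

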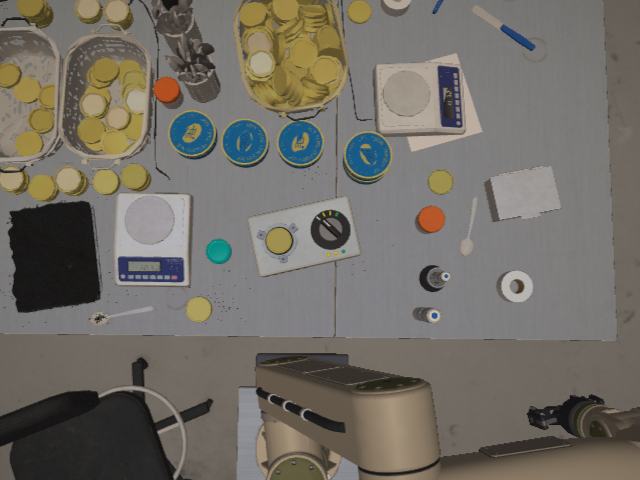

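View pics/side0.png

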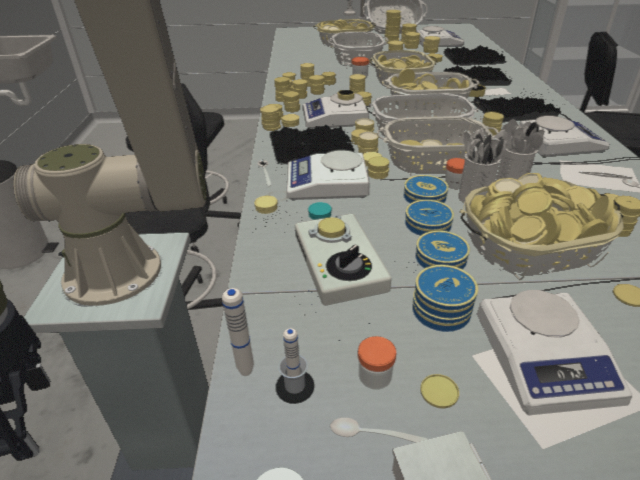

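Top view: the sealer is at (305,235), with the tin at (279,240) and the dial at (330,229). Candidates for the thermometer are the rod in the black-footed cup (top 437,277; side 291,360) and a larger free-standing rod (top 431,315; side 237,330). Tin look-alikes are the turquoise one (218,251), the gold spare (199,309) and the loose lid (440,181). I choose the rod in the cup and will check it in a close crop.

```bash
python3 - <<'E'
from h import *
t=np.load('pics/top0.npz'); s=np.load('pics/side0.npz')
a=cv2.resize(t['color'][255:335,395:475],(400,400),interpolation=cv2.INTER_CUBIC)
b=cv2.resize(s['color'][280:410,210:340],(400,400),interpolation=cv2.INTER_CUBIC)
c=cv2.resize(t['color'][190:280,240:370],(780,540),interpolation=cv2.INTER_CUBIC)
cv2.imwrite('pics/c1.png',np.hstack([a,b])[:,:,::-1]); cv2.imwrite('pics/c2.png',c[:,:,::-1])
P=cloud(t)
for (u,v) in [(437,277),(446,276),(431,315),(434,315),(279,240),(330,229),(431,219),(440,181)]: print((u,v),P[v,u].round(4))
Q=cloud(s)
for (u,v) in [(291,333),(291,350),(290,340),(233,296),(237,330)]: print((u,v),Q[v,u].round(4))
E
```

```text
(437, 277) [ 0.4374 -0.3387  0.1042]
(446, 276) [ 0.438  -0.3495  0.151 ]
(431, 315) [ 0.3461 -0.3011  0.2033]
(434, 315) [ 0.3463 -0.3073  0.2061]
(279, 240) [0.5273 0.0557 0.0731]
(330, 229) [ 0.554  -0.0725  0.0992]
(431, 219) [ 0.5876 -0.3329  0.0687]
(440, 181) [ 0.7017 -0.373   0.0026]
(291, 333) [ 0.442  -0.353   0.1495]
(291, 350) [ 0.4401 -0.3611  0.1172]
(290, 340) [ 0.44   -0.3613  0.1422]
(233, 296) [ 0.3503 -0.3149  0.2017]
(237, 330) [ 0.3478 -0.3212  0.128 ]
```

View pics/c1.png

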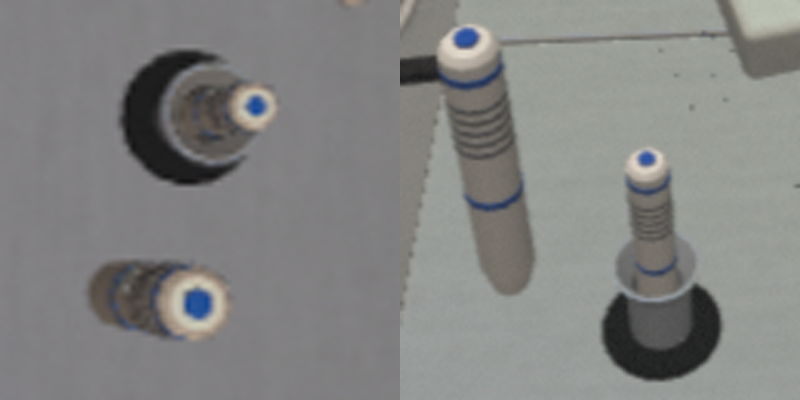

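View pics/c2.png

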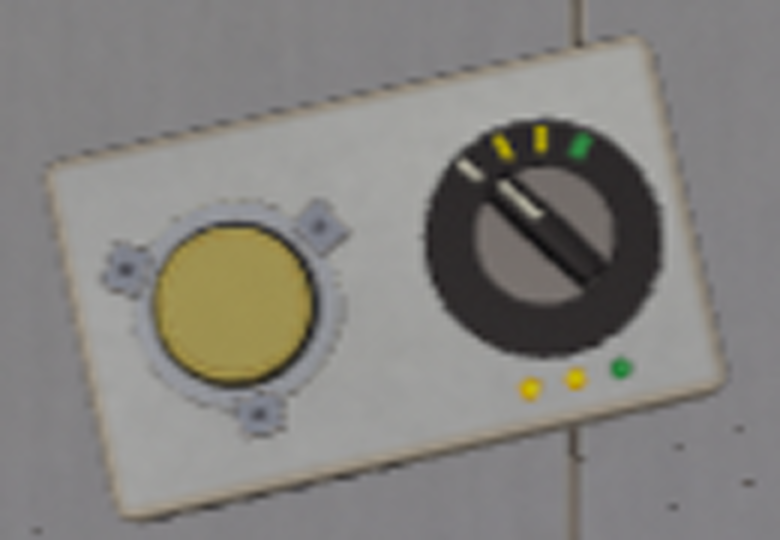

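The crop confirms it: the slim 24 mm rod stands in the cup, with its tail at top (446,276) and the foot centre at (432.4,278.4). The free-standing rod is thicker and taller, so it is the look-alike. The dial is at rest at the white mark, about (330.7,229.6), and the tin is at (279.2,240.3).

```bash
python3 - <<'E'
from h import *
t=np.load('pics/top0.npz'); s=np.load('pics/side0.npz')
print('tail',atz(t,446,276,.148)); print('foot',atz(t,432.4,278.4,.004))
print('rim side',atz(s,210+655*130/800-400*130/800*0-0,0,0) if 0 else '')
k=130/400
print('side tail',atz(s,210+247*k,280+159*k,.148),'side foot',atz(s,210+260*k,280+330*k,.004),'side rim',atz(s,210+255*k,280+267*k,.062))
f=lambda u,v,z:atz(t,240+u/6,190+v/6,z)
C=[f(48,168,.055),f(648,38,.055),f(722,385,.055),f(128,515,.055)]
print(np.array(C).round(4)); c=np.mean(C,0)
y=(C[0]+C[3]-C[1]-C[2])[:2]; y/=np.linalg.norm(y); x=np.array([y[1],-y[0]])
x2=(C[0]+C[1]-C[2]-C[3])[:2]; print('c',c,'yaw',np.arctan2(x[1],x[0]),np.arctan2(x2[1],x2[0]))
print('nest',c[:2]+.065*y,'dial',c[:2]-.07*y)
print('tin',f(235,302,.077),'plate',f(544,238,.058))
P,Q=f(500,183,.097),f(600,285,.097)
print('bar ang',np.arctan2(*(P-Q)[[1,0]]), (P+Q)/2)
# depth based: sealer pts
for n,im in(('t',t),('s',s)):
  W=cloud(im).reshape(-1,3)
  m=(abs(W[:,2]-.077)<.006)&(np.hypot(*(W[:,:2]-[.527,.055]).T)<.05); print(n,'tin',m.sum(),W[m].mean(0), (W[m].max(0)+W[m].min(0))/2)
  m=(abs(W[:,2]-.095)<.008)&(np.hypot(*(W[:,:2]-[.55,-.072]).T)<.05); A=W[m]; r=cv2.minAreaRect(A[:,:2].astype(np.float32)*1000); print(n,'bar',m.sum(),A.mean(0),r)
  m=(W[:,2]>.075)&(W[:,2]<.15)&(np.hypot(*(W[:,:2]-[.438,-.352]).T)<.04); A=W[m]; print(n,'rod',m.sum(),A.mean(0),A.max(0),A.min(0))
E
```

```text
tail [ 0.4381602  -0.35021362  0.148     ]
foot [ 0.43799093 -0.34979125  0.004     ]
rim side 
side tail [ 0.44060678 -0.34861547  0.148     ] side foot [ 0.43945252 -0.35254766  0.004     ] side rim [ 0.43988667 -0.35213683  0.062     ]
[[ 0.5852  0.1376  0.055 ]
 [ 0.6459 -0.1202  0.055 ]
 [ 0.4956 -0.153   0.055 ]
 [ 0.4366  0.0999  0.055 ]]
c [ 0.54080708 -0.00889619  0.055     ] yaw 0.2303093836338388 0.23152781312296358
nest [0.52596897 0.05438754] dial [ 0.5567866 -0.0770479]
tin [0.52604708 0.05508054 0.077     ] plate [ 0.55759196 -0.07590676  0.058     ]
bar ang 0.7840613113648929 [ 0.55438222 -0.07674462  0.097     ]
t tin 495 [0.52678237 0.05602995 0.07552604] [0.52151577 0.05988185 0.07695282]
t bar 130 [ 0.55866547 -0.07507118  0.09556136] ((559.4807739257812, -74.98419952392578), (57.30535888671875, 14.522093772888184), 47.26326370239258)
t rod 129 [ 0.43845829 -0.34556165  0.12734705] [ 0.4512613  -0.33719666  0.14987415] [ 0.42714941 -0.36164814  0.07513518]
s tin 372 [0.52683418 0.05479219 0.07529902] [0.52740666 0.05662633 0.07516362]
s bar 158 [ 0.55853715 -0.07824961  0.09445701] ((558.7261352539062, -75.30085754394531), (58.752174377441406, 15.94741439819336), 48.65430450439453)
s rod 493 [ 0.44002074 -0.35623487  0.11796758] [ 0.45194137 -0.3395805   0.1498833 ] [ 0.42718846 -0.36273801  0.07514398]
```

```bash
cat >> h.py <<'E'
def go(p,yaw=None):
    "shift and twist in tool axes to reach world TCP p, tool straight down with tool-x at yaw(deg)"
    s=env.get_state(); M=rot(s['orientation'])
    print('t',s['clock'].__round__(2),'tcp',s['tcp_pos'].round(4),'yaw',np.degrees(np.arctan2(M[1,0],M[0,0])).round(2),'gap',round(s['finger_gap'],4),'F',s['wrist_force'].round(1),'q',s['joint_pos'].round(2))
    if yaw is not None:
        a=np.radians(yaw); G=np.array([[np.cos(a),np.sin(a),0],[np.sin(a),-np.cos(a),0],[0,0,-1]])
        print('twist',R.from_matrix(M.T@G).as_rotvec().round(4))
    print('xyz',(M.T@(np.array(p)-s['tcp_pos'])).round(4))
E
python3 - <<'E'
from h import *
t=np.load('pics/top0.npz');W=cloud(t)
u=np.array([.156,-.553]);u/=np.linalg.norm(u); n=np.array([-u[1],u[0]])
A=W.reshape(-1,3); r=A[:,:2]@u; l=A[:,:2]@n
m=(r>.2)&(r<.75)&(abs(l)<.12)&(A[:,2]>.05)
for a in np.arange(.2,.75,.03):
    k=m&(r>=a)&(r<a+.03)
    if k.sum(): print(a.round(2),k.sum(),'z',A[k,2].min().round(3),A[k,2].max().round(3),'lat',l[k].min().round(3),l[k].max().round(3))
go([.439,-.35,.26],51.4)
snap('wrist','w0')
E
```

```text
0.2 334 z 0.742 0.776 lat 0.095 0.12
0.23 545 z 0.694 0.759 lat 0.086 0.117
0.26 637 z 0.691 0.755 lat 0.076 0.102
0.29 801 z 0.684 0.752 lat 0.067 0.099
0.32 873 z 0.679 0.749 lat 0.058 0.096
0.35 939 z 0.674 0.746 lat 0.049 0.091
0.38 1002 z 0.671 0.743 lat 0.039 0.086
0.41 923 z 0.677 0.739 lat 0.03 0.081
0.44 928 z 0.674 0.735 lat 0.02 0.073
0.47 720 z 0.661 0.73 lat 0.015 0.065
0.5 623 z 0.243 0.71 lat -0.014 0.056
0.53 1851 z 0.248 0.665 lat -0.026 0.051
0.56 649 z 0.327 0.592 lat 0.018 0.043
0.59 134 z 0.247 0.563 lat 0.006 0.039
0.62 125 z 0.244 0.352 lat -0.0 0.014
t 0.1 tcp [ 0.156  -0.553   0.2305] yaw -74.25 gap 0.0854 F [-0.2 -0.1  0.9] q [-1.44  0.31  0.05  1.3  -0.    1.43]
twist [-1.9000e-03  7.0000e-04 -2.1931e+00]
xyz [-0.1186 -0.3275 -0.0292]
```

View pics/w0.png

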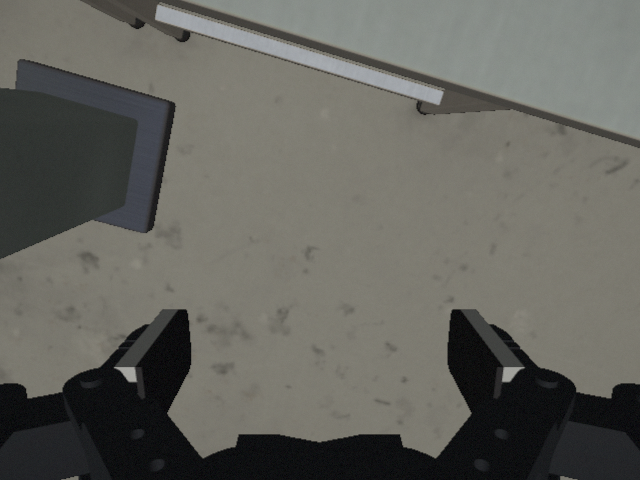

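The wrist view shows only floor and the table edge, with the fingers open. Next I locate the camera housing relative to the tool for clearance.

```bash
python3 - <<'E'
from h import *
t=np.load('pics/w0.npz');s=env.get_state();M=rot(s['orientation'])
print('cam in tool',M.T@(t['eye']-s['tcp_pos']), (M.T@att(t)).round(2))
E
```

```text
cam in tool [-0.0008006  -0.06831797 -0.14281175] [[ 1.    0.   -0.  ]
 [-0.    0.96  0.27]
 [ 0.   -0.27  0.96]]
```

Emit:
servo_tool(targets=[{"xyz": [0,0,-0.035],"twist": [0,0,0],"jaw": 1},{"xyz": [0,0,-0.07],"twist": [0,0,0],"jaw": 1},{"xyz": [-0.01,-0.03,-0.07],"twist": [0,0,-0.12],"jaw": 1},{"xyz": [-0.02,-0.065,-0.07],"twist": [0,0,-0.24],"jaw": 1},{"xyz": [-0.035,-0.1,-0.07],"twist": [0,0,-0.36],"jaw": 1},{"xyz": [-0.05,-0.135,-0.07],"twist": [0,0,-0.48],"jaw": 1},{"xyz": [-0.06,-0.17,-0.07],"twist": [0,0,-0.6],"jaw": 1},{"xyz": [-0.075,-0.205,-0.07],"twist": [0,0,-0.72],"jaw": 1},{"xyz": [-0.085,-0.24,-0.07],"twist": [0,0,-0.84],"jaw": 1},{"xyz": [-0.1,-0.275,-0.07],"twist": [0,0,-0.96],"jaw": 1},{"xyz": [-0.11,-0.305,-0.07],"twist": [0,0,-1.08],"jaw": 1},{"xyz": [-0.1186,-0.3275,-0.07],"twist": [0,0,-1.2],"jaw": 1}], squeeze=30)

```text
clock: 1.15
tcp_pos: [0.4409, -0.3484, 0.301]
orientation: [-0.0, 0.999, -0.044, 0.0]
wrist_force: [-0.2, -1.8, 0.6]
finger_gap: 0.0854
```

```bash
python3 - <<'E'
from h import *
go([.439,-.35,.092],-5)
c=snap('wrist','w1'); c=snap('side','s1')
E
```

```text
t 1.15 tcp [ 0.4409 -0.3484  0.301 ] yaw -5.05 gap 0.0854 F [-0.2 -1.8  0.6] q [-0.81  0.28  0.17  1.46  0.    0.85]
twist [-0.0005 -0.     -0.0009]
xyz [-0.0018  0.0019  0.209 ]
```

View pics/w1.png

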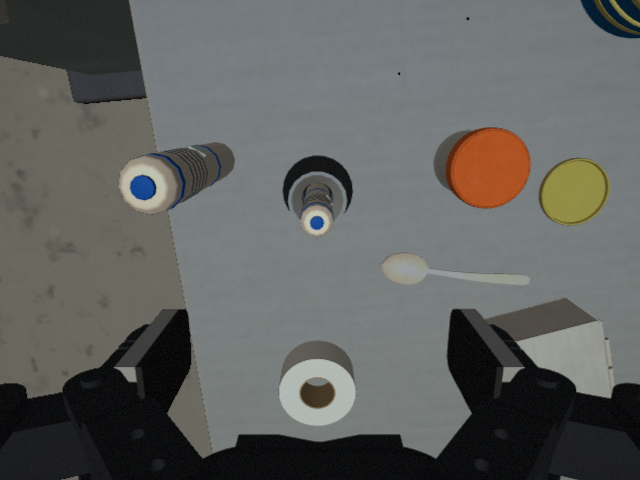

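The wrist view shows the rod in its cup with its tail at (317,223), and the look-alike off to the left at (150,185). I refine the position from this picture.

```bash
python3 - <<'E'
from h import *
c=np.load('pics/w1.npz'); print(atz(c,317,223,.148),atz(c,318,189,.004),'lookalike',atz(c,142,187,.205))
go([.439,-.35,.16]); go([.439,-.35,.092])
E
```

```text
[ 0.43986552 -0.34788194  0.148     ] [ 0.44043901 -0.34541407  0.004     ] lookalike [ 0.3464256  -0.30598773  0.205     ]
t 1.25 tcp [ 0.4415 -0.3479  0.3008] yaw -5.09 gap 0.0859 F [ 0.2 -0.8 -0.1] q [-0.81  0.28  0.17  1.46  0.    0.85]
xyz [-0.0023  0.0024  0.1408]
t 1.25 tcp [ 0.4415 -0.3479  0.3008] yaw -5.09 gap 0.0859 F [ 0.2 -0.8 -0.1] q [-0.81  0.28  0.17  1.46  0.    0.85]
xyz [-0.0023  0.0025  0.2088]
```

Emit:
servo_tool(targets=[{"xyz": [-0.002,0.0015,0.025],"jaw": 1},{"xyz": [-0.002,0.0015,0.055],"jaw": 1},{"xyz": [-0.002,0.0015,0.085],"jaw": 1},{"xyz": [-0.002,0.0015,0.11],"jaw": 1},{"xyz": [-0.002,0.0015,0.135],"jaw": 1},{"xyz": [-0.002,0.0015,0.155],"jaw": 1},{"xyz": [-0.002,0.0015,0.175],"jaw": 1},{"xyz": [-0.002,0.0015,0.19],"jaw": 1},{"xyz": [-0.002,0.0015,0.2],"jaw": 1},{"xyz": [-0.002,0.0015,0.209],"jaw": 1},{"xyz": [-0.002,0.0015,0.209],"jaw": 1},{"xyz": [-0.002,0.0015,0.209],"jaw": 0.6}])

```text
schema error: expected keys xyz, twist, jaw
```

Emit:
servo_tool(targets=[{"jaw": 0},{"jaw": 0},{"jaw": 0},{"jaw": 0},{"jaw": 0},{"jaw": 0},{"jaw": 0},{"jaw": 0},{"jaw": 0},{"jaw": 0}])

```text
schema error: expected keys xyz, twist, jaw
```

```bash
python3 - <<'E'
from h import *
go([.439,-.349,.092],-5)
c=snap('side','s2'); cv2.imwrite('pics/s2c.png',cv2.resize(c['color'][150:450,150:450],(600,600))[:,:,::-1])
E
```

```text
t 1.25 tcp [ 0.4415 -0.3479  0.3008] yaw -5.09 gap 0.0859 F [ 0.2 -0.8 -0.1] q [-0.81  0.28  0.17  1.46  0.    0.85]
twist [-0.0011 -0.0001 -0.0015]
xyz [-0.0024  0.0015  0.2088]
```

View pics/s2c.png

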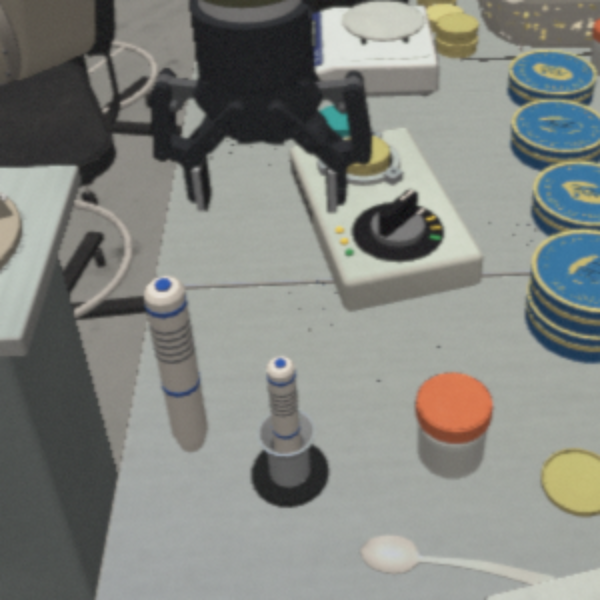

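The calls were refused, so nothing moved. The side crop shows the open gripper above the cup (rod at crop 283,400), clear of the look-alike. I repeat with all the keys.

Emit:
servo_tool(targets=[{"xyz": [-0.002,0.0015,0.025],"twist": [0,0,0],"jaw": 1},{"xyz": [-0.002,0.0015,0.055],"twist": [0,0,0],"jaw": 1},{"xyz": [-0.002,0.0015,0.085],"twist": [0,0,0],"jaw": 1},{"xyz": [-0.002,0.0015,0.11],"twist": [0,0,0],"jaw": 1},{"xyz": [-0.002,0.0015,0.135],"twist": [0,0,0],"jaw": 1},{"xyz": [-0.002,0.0015,0.155],"twist": [0,0,0],"jaw": 1},{"xyz": [-0.002,0.0015,0.175],"twist": [0,0,0],"jaw": 1},{"xyz": [-0.002,0.0015,0.19],"twist": [0,0,0],"jaw": 1},{"xyz": [-0.002,0.0015,0.2],"twist": [0,0,0],"jaw": 1},{"xyz": [-0.002,0.0015,0.209],"twist": [0,0,0],"jaw": 1},{"xyz": [-0.002,0.0015,0.209],"twist": [0,0,0],"jaw": 1},{"xyz": [-0.002,0.0015,0.209],"twist": [0,0,0],"jaw": 0.6}])

```text
clock: 2.3
tcp_pos: [0.4366, -0.3521, 0.0924]
orientation: [-0.0, 0.999, -0.049, -0.0]
wrist_force: [0.1, -1.2, -0.2]
finger_gap: 0.0755
```

Emit:
servo_tool(targets=[{"xyz": [0,0,0],"twist": [0,0,0],"jaw": 0.3},{"xyz": [0,0,0],"twist": [0,0,0],"jaw": 0},{"xyz": [0,0,0],"twist": [0,0,0],"jaw": 0},{"xyz": [0,0,0],"twist": [0,0,0],"jaw": 0},{"xyz": [0,0,0],"twist": [0,0,0],"jaw": 0},{"xyz": [0,0,0],"twist": [0,0,0],"jaw": 0},{"xyz": [0,0,0],"twist": [0,0,0],"jaw": 0},{"xyz": [0,0,0],"twist": [0,0,0],"jaw": 0},{"xyz": [0,0,0],"twist": [0,0,0],"jaw": 0},{"xyz": [0,0,0],"twist": [0,0,0],"jaw": 0}])

```text
clock: 3.13
tcp_pos: [0.4376, -0.3522, 0.0931]
orientation: [0.001, 0.999, -0.048, 0.001]
wrist_force: [1.4, -0.1, 4.9]
finger_gap: 0.0234
```

```bash
python3 - <<'E'
from h import *
go([.439,-.349,.25],-5)
E
```

```text
t 3.13 tcp [ 0.4376 -0.3522  0.0931] yaw -5.49 gap 0.0234 F [ 1.4 -0.1  4.9] q [-0.82  0.36 -0.23  0.97  0.    0.85]
twist [ 0.0011 -0.0017 -0.0086]
xyz [ 0.0013 -0.0032 -0.1569]
```

Emit:
servo_tool(targets=[{"xyz": [0,0,-0.005],"twist": [0,0,0],"jaw": 0},{"xyz": [0,0,-0.015],"twist": [0,0,0],"jaw": 0},{"xyz": [0,0,-0.03],"twist": [0,0,0],"jaw": 0},{"xyz": [0,0,-0.045],"twist": [0,0,0],"jaw": 0},{"xyz": [0,0,-0.065],"twist": [0,0,0],"jaw": 0},{"xyz": [0,0,-0.085],"twist": [0,0,0],"jaw": 0},{"xyz": [0,0,-0.105],"twist": [0,0,0],"jaw": 0},{"xyz": [0,0,-0.125],"twist": [0,0,0],"jaw": 0},{"xyz": [0,0,-0.14],"twist": [0,0,0],"jaw": 0},{"xyz": [0,0,-0.15],"twist": [0,0,0],"jaw": 0},{"xyz": [0,0,-0.155],"twist": [0,0,0],"jaw": 0},{"xyz": [0,0,-0.155],"twist": [0,0,0],"jaw": 0}])

```text
clock: 4.13
tcp_pos: [0.437, -0.352, 0.2483]
orientation: [0.001, 0.999, -0.048, 0.0]
wrist_force: [0.8, -0.6, -1.6]
finger_gap: 0.0234
```

```bash
python3 - <<'E'
from h import *
go([.5265,.055,.240],-5)
c=snap('side','s3'); cv2.imwrite('pics/s3c.png',cv2.resize(c['color'][150:450,150:450],(600,600))[:,:,::-1])
E
```

```text
t 4.13 tcp [ 0.437  -0.352   0.2483] yaw -5.5 gap 0.0234 F [ 0.8 -0.6 -1.6] q [-0.82  0.28  0.04  1.33 -0.    0.85]
twist [ 0.001  -0.0007 -0.0088]
xyz [ 0.0501 -0.4137  0.0079]
```

View pics/s3c.png

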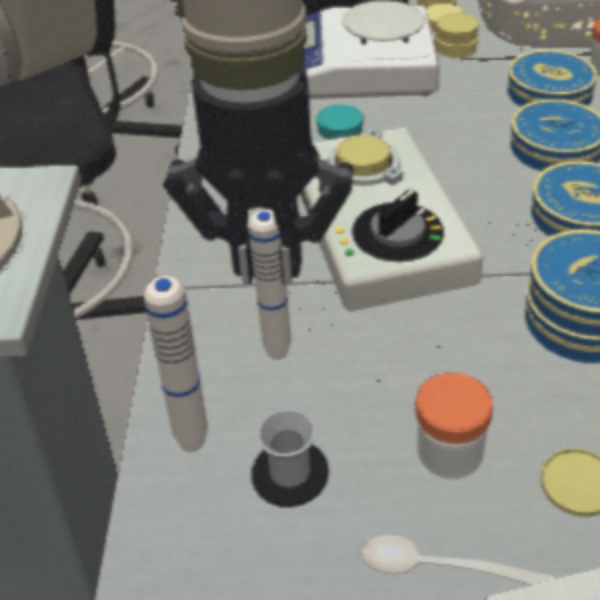

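The side crop shows the rod upright in the fingers, its nose at (277,355) and the cup empty at (288,470). Now I carry it over the tin.

Emit:
servo_tool(targets=[{"xyz": [0.001,-0.01,0],"twist": [0,0,0],"jaw": 0},{"xyz": [0.004,-0.03,0],"twist": [0,0,0],"jaw": 0},{"xyz": [0.007,-0.06,0],"twist": [0,0,0],"jaw": 0},{"xyz": [0.011,-0.09,0],"twist": [0,0,0],"jaw": 0},{"xyz": [0.015,-0.12,0],"twist": [0,0,0],"jaw": 0},{"xyz": [0.018,-0.15,0],"twist": [0,0,0],"jaw": 0},{"xyz": [0.022,-0.18,0],"twist": [0,0,0],"jaw": 0},{"xyz": [0.025,-0.21,0],"twist": [0,0,0],"jaw": 0},{"xyz": [0.029,-0.24,0],"twist": [0,0,0],"jaw": 0},{"xyz": [0.033,-0.27,0],"twist": [0,0,0],"jaw": 0},{"xyz": [0.035,-0.29,0],"twist": [0,0,0],"jaw": 0},{"xyz": [0.036,-0.3,0],"twist": [0,0,0],"jaw": 0}])

```text
clock: 5.18
tcp_pos: [0.5007, -0.0534, 0.2461]
orientation: [-0.001, 0.999, -0.046, -0.001]
wrist_force: [0.5, 0.3, -1.3]
finger_gap: 0.0233
```

```bash
python3 - <<'E'
from h import *
go([.5265,.055,.225],-5)
E
```

```text
t 5.18 tcp [ 0.5007 -0.0534  0.2461] yaw -5.32 gap 0.0233 F [ 0.5  0.3 -1.3] q [-0.27  0.17 -0.1   1.3   0.    1.4 ]
twist [-0.001   0.0024 -0.0056]
xyz [ 0.0157 -0.1103  0.0212]
```

Emit:
servo_tool(targets=[{"xyz": [0.001,-0.01,0],"twist": [0,0,0],"jaw": 0},{"xyz": [0.004,-0.03,0],"twist": [0,0,0],"jaw": 0},{"xyz": [0.008,-0.055,0],"twist": [0,0,0],"jaw": 0},{"xyz": [0.011,-0.08,0],"twist": [0,0,0],"jaw": 0},{"xyz": [0.014,-0.1,0],"twist": [0,0,0],"jaw": 0},{"xyz": [0.016,-0.11,0.005],"twist": [0,0,0],"jaw": 0},{"xyz": [0.016,-0.11,0.01],"twist": [0,0,0],"jaw": 0},{"xyz": [0.016,-0.11,0.016],"twist": [0,0,0],"jaw": 0},{"xyz": [0.016,-0.11,0.02],"twist": [0,0,0],"jaw": 0},{"xyz": [0.016,-0.11,0.02],"twist": [0,0,0],"jaw": 0},{"xyz": [0.016,-0.11,0.02],"twist": [0,0,0],"jaw": 0},{"xyz": [0.016,-0.11,0.02],"twist": [0,0,0],"jaw": 0}])

```text
clock: 6.18
tcp_pos: [0.528, 0.0506, 0.2274]
orientation: [0.0, 0.999, -0.049, 0.0]
wrist_force: [0.2, 0.8, -0.5]
finger_gap: 0.0231
```

```bash
python3 - <<'E'
from h import *
go([.5265,.055,.225],-5)
c=snap('side','s4'); cv2.imwrite('pics/s4c.png',cv2.resize(c['color'][100:320,220:440],(600,600))[:,:,::-1])
E
```

```text
t 6.18 tcp [0.528  0.0506 0.2274] yaw -5.58 gap 0.0231 F [ 0.2  0.8 -0.5] q [-0.06  0.23 -0.08  1.26 -0.    1.61]
twist [ 0.0002 -0.0001 -0.0101]
xyz [-0.0019 -0.0043  0.0024]
```

View pics/s4c.png

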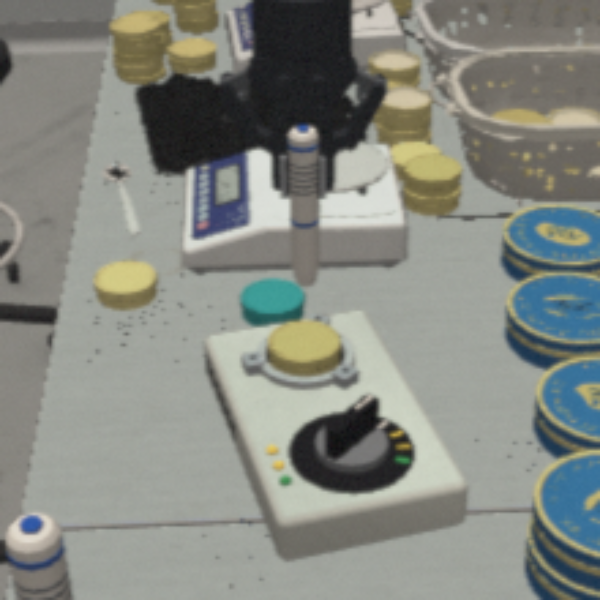

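The rod hangs upright over the tin, its nose at crop (305,280) above the lid at (305,345). I trim the position and hold.

Emit:
servo_tool(targets=[{"xyz": [-0.001,-0.002,0.001],"twist": [0,0,0],"jaw": 0},{"xyz": [-0.001,-0.004,0.002],"twist": [0,0,0],"jaw": 0},{"xyz": [-0.001,-0.004,0.002],"twist": [0,0,0],"jaw": 0},{"xyz": [-0.001,-0.004,0.002],"twist": [0,0,0],"jaw": 0},{"xyz": [-0.001,-0.004,0.002],"twist": [0,0,0],"jaw": 0},{"xyz": [-0.001,-0.004,0.002],"twist": [0,0,0],"jaw": 0},{"xyz": [-0.001,-0.004,0.002],"twist": [0,0,0],"jaw": 0},{"xyz": [-0.001,-0.004,0.002],"twist": [0,0,0],"jaw": 0},{"xyz": [-0.001,-0.004,0.002],"twist": [0,0,0],"jaw": 0},{"xyz": [-0.001,-0.004,0.002],"twist": [0,0,0],"jaw": 0},{"xyz": [-0.001,-0.004,0.002],"twist": [0,0,0],"jaw": 0},{"xyz": [-0.001,-0.004,0.002],"twist": [0,0,0],"jaw": 0}])

```text
clock: 7.23
tcp_pos: [0.5274, 0.0554, 0.2253]
orientation: [0.0, 0.999, -0.048, 0.0]
wrist_force: [-0.1, 0.3, -1.5]
finger_gap: 0.0231
```

Emit:
servo_tool(targets=[{"xyz": [0,0,0],"twist": [0,0,0],"jaw": 0},{"xyz": [0,0,0],"twist": [0,0,0],"jaw": 0},{"xyz": [0,0,0],"twist": [0,0,0],"jaw": 0},{"xyz": [0,0,0],"twist": [0,0,0],"jaw": 0},{"xyz": [0,0,0],"twist": [0,0,0],"jaw": 0},{"xyz": [0,0,0],"twist": [0,0,0],"jaw": 0},{"xyz": [0,0,0],"twist": [0,0,0],"jaw": 0},{"xyz": [0,0,0],"twist": [0,0,0],"jaw": 0}])

```text
clock: 7.9
tcp_pos: [0.5274, 0.0554, 0.2253]
orientation: [0.0, 0.999, -0.048, 0.0]
wrist_force: [0.2, -0.5, -1.1]
finger_gap: 0.0232
```

```bash
python3 - <<'E'
from h import *
c=snap('side','s5'); W=cloud(c); W=W.reshape(-1,3); s=env.get_state()['tcp_pos']
# rod surface below fingers, seen from -y side
m=(np.hypot(*(W[:,:2]-s[:2]).T)<.03)&(W[:,2]>.1)&(W[:,2]<.215); A=W[m]
print('rod',m.sum(),'zmin',A[:,2].min()); 
for a,b in((.13,.16),(.16,.19),(.19,.215)):
    k=(A[:,2]>a)&(A[:,2]<b); print(a,k.sum(),'x',np.median(A[k,0]).round(4),'ymin+12mm',(np.percentile(A[k,1],10)+.012).round(4))
m=(abs(W[:,2]-.077)<.004)&(np.hypot(*(W[:,:2]-[.5265,.055]).T)<.04); print('lid x mid',(np.percentile(W[m,0],1)+np.percentile(W[m,0],99))/2,'y',(np.percentile(W[m,1],1)+np.percentile(W[m,1],99))/2)
go([.4376,-.3522,.25],-5.49)
E
```

```text
rod 273 zmin 0.13733656478752698
0.13 62 x 0.5277 ymin+12mm 0.06
0.16 109 x 0.5277 ymin+12mm 0.0583
0.19 102 x 0.5282 ymin+12mm 0.0589
lid x mid 0.5265717535972504 y 0.05706159837532606
t 7.95 tcp [0.5274 0.0554 0.2253] yaw -5.5 gap 0.023 F [-0.3 -0.3 -0.9] q [-0.05  0.23 -0.08  1.26 -0.    1.62]
twist [ 0.0001 -0.0001 -0.0002]
xyz [-0.0503  0.4144 -0.0247]
```

The rod is within about 3 mm of the lid centre, with its nose 60 mm above the lid, and it has been held still for over 1.5 s. Now it goes back.

Emit:
servo_tool(targets=[{"xyz": [0,0,-0.012],"twist": [0,0,0],"jaw": 0},{"xyz": [-0.001,0.01,-0.025],"twist": [0,0,0],"jaw": 0},{"xyz": [-0.005,0.04,-0.025],"twist": [0,0,0],"jaw": 0},{"xyz": [-0.009,0.075,-0.025],"twist": [0,0,0],"jaw": 0},{"xyz": [-0.013,0.11,-0.025],"twist": [0,0,0],"jaw": 0},{"xyz": [-0.018,0.145,-0.025],"twist": [0,0,0],"jaw": 0},{"xyz": [-0.022,0.18,-0.025],"twist": [0,0,0],"jaw": 0},{"xyz": [-0.026,0.215,-0.025],"twist": [0,0,0],"jaw": 0},{"xyz": [-0.03,0.25,-0.025],"twist": [0,0,0],"jaw": 0},{"xyz": [-0.034,0.28,-0.025],"twist": [0,0,0],"jaw": 0},{"xyz": [-0.037,0.305,-0.025],"twist": [0,0,0],"jaw": 0},{"xyz": [-0.038,0.315,-0.025],"twist": [0,0,0],"jaw": 0}])

```text
clock: 8.95
tcp_pos: [0.4586, -0.2577, 0.2502]
orientation: [0.001, 0.999, -0.05, 0.0]
wrist_force: [0.6, 0.4, -0.9]
finger_gap: 0.0232
```

```bash
python3 - <<'E'
from h import *
go([.4376,-.3522,.25],-5.49)
E
```

```text
t 8.95 tcp [ 0.4586 -0.2577  0.2502] yaw -5.7 gap 0.0232 F [ 0.6  0.4 -0.9] q [-0.66  0.21 -0.04  1.32 -0.    1.01]
twist [ 0.0012 -0.0001 -0.0036]
xyz [-0.0115  0.0961  0.0003]
```

Emit:
servo_tool(targets=[{"xyz": [-0.001,0.01,0],"twist": [0,0,0],"jaw": 0},{"xyz": [-0.004,0.03,0],"twist": [0,0,0],"jaw": 0},{"xyz": [-0.006,0.055,0],"twist": [0,0,0],"jaw": 0},{"xyz": [-0.009,0.075,0],"twist": [0,0,0],"jaw": 0},{"xyz": [-0.011,0.09,0],"twist": [0,0,0],"jaw": 0},{"xyz": [-0.012,0.099,0],"twist": [0,0,0],"jaw": 0},{"xyz": [-0.012,0.099,0],"twist": [0,0,0],"jaw": 0},{"xyz": [-0.012,0.099,0],"twist": [0,0,0],"jaw": 0},{"xyz": [-0.012,0.099,0],"twist": [0,0,0],"jaw": 0},{"xyz": [-0.012,0.099,0],"twist": [0,0,0],"jaw": 0}])

```text
clock: 9.78
tcp_pos: [0.4382, -0.3507, 0.2504]
orientation: [-0.0, 0.999, -0.047, 0.0]
wrist_force: [0.8, 0.2, -2.3]
finger_gap: 0.0235
```

```bash
python3 - <<'E'
from h import *
go([.4376,-.3522,.0935],-5.49)
E
```

```text
t 9.78 tcp [ 0.4382 -0.3507  0.2504] yaw -5.43 gap 0.0235 F [ 0.8  0.2 -2.3] q [-0.82  0.28  0.05  1.34  0.    0.85]
twist [-0.0003  0.      0.0011]
xyz [-0.0005  0.0016  0.1569]
```

Aligned to within 2 mm, so I lower it by 0.155 m with a small y trim.

Emit:
servo_tool(targets=[{"xyz": [0,0.001,0.02],"twist": [0,0,0],"jaw": 0},{"xyz": [0,0.001,0.045],"twist": [0,0,0],"jaw": 0},{"xyz": [0,0.001,0.065],"twist": [0,0,0],"jaw": 0},{"xyz": [0,0.001,0.085],"twist": [0,0,0],"jaw": 0},{"xyz": [0,0.001,0.1],"twist": [0,0,0],"jaw": 0},{"xyz": [0,0.001,0.112],"twist": [0,0,0],"jaw": 0},{"xyz": [0,0.001,0.124],"twist": [0,0,0],"jaw": 0},{"xyz": [0,0.001,0.134],"twist": [0,0,0],"jaw": 0},{"xyz": [0,0.001,0.142],"twist": [0,0,0],"jaw": 0},{"xyz": [0,0.001,0.149],"twist": [0,0,0],"jaw": 0},{"xyz": [0,0.001,0.155],"twist": [0,0,0],"jaw": 0},{"xyz": [0,0.001,0.156],"twist": [0,0,0],"jaw": 0}])

```text
clock: 10.78
tcp_pos: [0.4375, -0.3524, 0.0934]
orientation: [-0.0, 0.999, -0.048, -0.0]
wrist_force: [1.2, 0.6, -1.2]
finger_gap: 0.0231
```

```bash
python3 - <<'E'
from h import *
go([.4376,-.3522,.0935],-5.49)
E
```

```text
t 10.78 tcp [ 0.4375 -0.3524  0.0934] yaw -5.49 gap 0.0231 F [ 1.2  0.6 -1.2] q [-0.82  0.37 -0.23  0.98 -0.    0.85]
twist [-0.0007  0.0009 -0.    ]
xyz [ 0.0001 -0.0002 -0.0001]
```

Emit:
servo_tool(targets=[{"xyz": [0,0,0],"twist": [0,0,0],"jaw": 0.4},{"xyz": [0,0,0],"twist": [0,0,0],"jaw": 0.7},{"xyz": [0,0,0],"twist": [0,0,0],"jaw": 1},{"xyz": [0,0,0],"twist": [0,0,0],"jaw": 1},{"xyz": [0,0,0],"twist": [0,0,0],"jaw": 1},{"xyz": [0,0,0],"twist": [0,0,0],"jaw": 1},{"xyz": [0,0,0],"twist": [0,0,0],"jaw": 1},{"xyz": [0,0,0],"twist": [0,0,0],"jaw": 1},{"xyz": [0,0,0],"twist": [0,0,0],"jaw": 1},{"xyz": [0,0,0],"twist": [0,0,0],"jaw": 1}])

```text
clock: 11.62
tcp_pos: [0.4378, -0.3528, 0.0943]
orientation: [0.0, 0.999, -0.048, 0.0]
wrist_force: [0.6, -0.3, -0.4]
finger_gap: 0.0855
```

Emit:
servo_tool(targets=[{"xyz": [0,0,-0.01],"twist": [0,0,0],"jaw": 1},{"xyz": [0,0,-0.03],"twist": [0,0,0],"jaw": 1},{"xyz": [0,0,-0.05],"twist": [0,0,0],"jaw": 1},{"xyz": [0,0,-0.075],"twist": [0,0,0],"jaw": 1},{"xyz": [0,0,-0.1],"twist": [0,0,0],"jaw": 1},{"xyz": [0,0,-0.125],"twist": [0,0,0],"jaw": 1},{"xyz": [0,0,-0.145],"twist": [0,0,0],"jaw": 1},{"xyz": [0,0,-0.16],"twist": [0,0,0],"jaw": 1},{"xyz": [0,0,-0.165],"twist": [0,0,0],"jaw": 1}])

```text
clock: 12.37
tcp_pos: [0.4386, -0.3537, 0.2631]
orientation: [0.002, 0.999, -0.048, 0.002]
wrist_force: [0.6, 0.5, -0.6]
finger_gap: 0.0856
```

```bash
python3 - <<'E'
from h import *
c=snap('side','s6'); W=cloud(c).reshape(-1,3)
m=(W[:,2]>.075)&(W[:,2]<.17)&(np.hypot(*(W[:,:2]-[.439,-.35]).T)<.04); A=W[m]; print('rod',m.sum(),A.mean(0),A.max(0),A.min(0))
go([.558,-.0757,.19],137.5)
E
```

```text
rod 501 [ 0.43941121 -0.35643521  0.11897246] [ 0.45165783 -0.33863483  0.15093664] [ 0.42674074 -0.36341578  0.07524512]
t 12.42 tcp [ 0.4386 -0.3537  0.2625] yaw -5.5 gap 0.0849 F [ 0.7 -0.8  0.3] q [-0.82  0.28  0.08  1.36 -0.    0.85]
twist [ 0.0059  0.0026 -2.4958]
xyz [ 0.0919 -0.2884  0.0719]
```

The rod is back in its cup, with a point cloud matching the start. I move above the dial and turn the tool.

Emit:
servo_tool(targets=[{"xyz": [0.003,-0.01,0],"twist": [0,0,-0.12],"jaw": 1},{"xyz": [0.01,-0.03,0],"twist": [0,0,-0.24],"jaw": 1},{"xyz": [0.019,-0.06,0],"twist": [0,0,-0.36],"jaw": 1},{"xyz": [0.029,-0.09,0],"twist": [0,0,-0.48],"jaw": 1},{"xyz": [0.038,-0.12,0],"twist": [0,0,-0.6],"jaw": 1},{"xyz": [0.048,-0.15,0],"twist": [0,0,-0.72],"jaw": 1},{"xyz": [0.057,-0.18,0],"twist": [0,0,-0.84],"jaw": 1},{"xyz": [0.067,-0.21,0],"twist": [0,0,-0.96],"jaw": 1},{"xyz": [0.076,-0.24,0],"twist": [0,0,-1.08],"jaw": 1},{"xyz": [0.084,-0.265,0],"twist": [0,0,-1.2],"jaw": 1},{"xyz": [0.089,-0.28,0],"twist": [0,0,-1.32],"jaw": 1},{"xyz": [0.092,-0.288,0],"twist": [0,0,-1.44],"jaw": 0.65}])

```text
clock: 13.42
tcp_pos: [0.557, -0.0725, 0.2581]
orientation: [-0.001, 0.78, 0.626, -0.0]
wrist_force: [0.2, -0.2, 0.0]
finger_gap: 0.0754
```

Emit:
servo_tool(targets=[{"xyz": [0,0,0],"twist": [0,0,-0.12],"jaw": 0.65},{"xyz": [0,0,0],"twist": [0,0,-0.24],"jaw": 0.65},{"xyz": [0,0,0],"twist": [0,0,-0.36],"jaw": 0.65},{"xyz": [0,0,0],"twist": [0,0,-0.48],"jaw": 0.65},{"xyz": [0,0,0],"twist": [0,0,-0.6],"jaw": 0.65},{"xyz": [0,0,0],"twist": [0,0,-0.72],"jaw": 0.65},{"xyz": [0,0,0],"twist": [0,0,-0.84],"jaw": 0.65},{"xyz": [0,0,0],"twist": [0,0,-0.96],"jaw": 0.65},{"xyz": [0,0,0],"twist": [0,0,-1.05],"jaw": 0.65},{"xyz": [0,0,0],"twist": [0,0,-1.055],"jaw": 0.65},{"xyz": [0,0,0],"twist": [0,0,-1.055],"jaw": 0.65}])

```text
clock: 14.33
tcp_pos: [0.5566, -0.0749, 0.2584]
orientation: [-0.001, 0.364, 0.931, -0.0]
wrist_force: [0.5, -0.3, -0.2]
finger_gap: 0.0558
```

```bash
python3 - <<'E'
from h import *
go([.558,-.0757,.074],137.5)
c=snap('wrist','w2')
E
```

```text
t 14.33 tcp [ 0.5566 -0.0749  0.2584] yaw 137.32 gap 0.0558 F [ 0.5 -0.3 -0.2] q [-0.28  0.28  0.07  1.36 -0.   -1.1 ]
twist [-0.0007 -0.0013 -0.0031]
xyz [-0.0019  0.0005  0.1844]
```

View pics/w2.png

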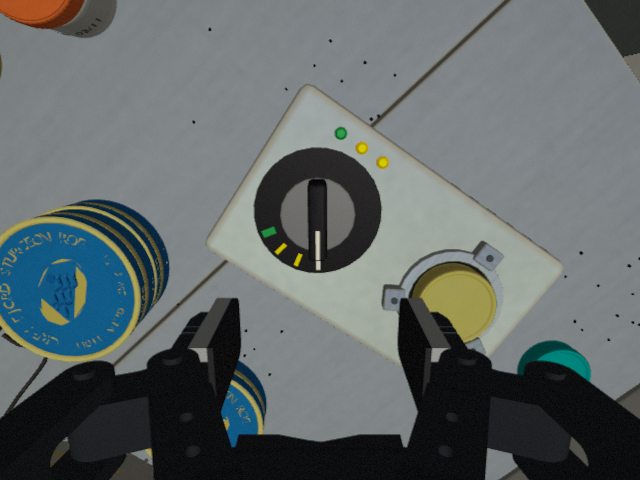

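The wrist view shows the bar exactly across the jaw axis, from (317,180) to (317,268), with the pointer on the white mark. Now I descend.

```bash
python3 - <<'E'
from h import *
c=np.load('pics/w2.npz'); print(c['cx'],atz(c,317,222,.097)); W=cloud(c).reshape(-1,3)
m=(abs(W[:,2]-.096)<.006)&(np.hypot(*(W[:,:2]-[.558,-.075]).T)<.04); print(m.sum(),cv2.minAreaRect(W[m,:2].astype(np.float32)*1000))
E
```

```text
318.85898622571204 [ 0.55890644 -0.07306508  0.097     ]
1502 ((559.9431762695312, -72.40988159179688), (58.55583572387695, 13.807785034179688), 47.55260467529297)
```

Emit:
servo_tool(targets=[{"xyz": [-0.001,0,0.02],"twist": [0,0,0],"jaw": 0.65},{"xyz": [-0.001,0,0.045],"twist": [0,0,0],"jaw": 0.65},{"xyz": [-0.001,0,0.07],"twist": [0,0,0],"jaw": 0.65},{"xyz": [-0.001,0,0.095],"twist": [0,0,0],"jaw": 0.65},{"xyz": [-0.001,0,0.115],"twist": [0,0,0],"jaw": 0.65},{"xyz": [-0.001,0,0.135],"twist": [0,0,0],"jaw": 0.65},{"xyz": [-0.001,0,0.15],"twist": [0,0,0],"jaw": 0.65},{"xyz": [-0.001,0,0.163],"twist": [0,0,0],"jaw": 0.65},{"xyz": [-0.001,0,0.173],"twist": [0,0,0],"jaw": 0.65},{"xyz": [-0.001,0,0.18],"twist": [0,0,0],"jaw": 0.65},{"xyz": [-0.001,0,0.184],"twist": [0,0,0],"jaw": 0.65},{"xyz": [-0.001,0,0.184],"twist": [0,0,0],"jaw": 0.65}])

```text
clock: 15.38
tcp_pos: [0.5574, -0.0756, 0.0746]
orientation: [-0.001, 0.363, 0.932, -0.0]
wrist_force: [-0.1, 0.6, 0.6]
finger_gap: 0.0556
```

```bash
python3 - <<'E'
from h import *
go([.558,-.0757,.074],137.5)
E
```

```text
t 15.38 tcp [ 0.5574 -0.0756  0.0746] yaw 137.42 gap 0.0556 F [-0.1  0.6  0.6] q [-0.28  0.38 -0.25  0.94 -0.   -1.11]
twist [-0.0006 -0.0009 -0.0013]
xyz [-0.0005  0.0003  0.0006]
```

Emit:
servo_tool(targets=[{"xyz": [0,0.0015,0],"twist": [0,0,0],"jaw": 0.4},{"xyz": [0,0.0015,0],"twist": [0,0,0],"jaw": 0.2},{"xyz": [0,0.0015,0],"twist": [0,0,0],"jaw": 0},{"xyz": [0,0.0015,0],"twist": [0,0,0],"jaw": 0},{"xyz": [0,0.0015,0],"twist": [0,0,0],"jaw": 0},{"xyz": [0,0.0015,0],"twist": [0,0,0],"jaw": 0},{"xyz": [0,0.0015,0],"twist": [0,0,0],"jaw": 0},{"xyz": [0,0.0015,0],"twist": [0,0,0],"jaw": 0},{"xyz": [0,0.0015,0],"twist": [0,0,0],"jaw": 0}], squeeze=50)

```text
clock: 16.13
tcp_pos: [0.5588, -0.0742, 0.0763]
orientation: [0.0, 0.363, 0.932, 0.0]
wrist_force: [-2.2, 2.2, 4.6]
finger_gap: 0.0128
```

```bash
python3 - <<'E'
from h import *
go([.558,-.0757,.074],68.75); print(env.get_state()['ft_torque'])
E
```

```text
t 16.13 tcp [ 0.5588 -0.0742  0.0763] yaw 137.48 gap 0.0128 F [-2.2  2.2  4.6] q [-0.27  0.38 -0.25  0.94  0.   -1.1 ]
twist [ 1.0000e-03 -2.0000e-04  1.1996e+00]
xyz [-0.0004 -0.0017  0.0023]
[0.43745837 0.42007106 0.10257677]
```

Emit:
servo_tool(targets=[{"xyz": [0,0,0],"twist": [0,0,0.08],"jaw": 0},{"xyz": [0,0,0],"twist": [0,0,0.16],"jaw": 0},{"xyz": [0,0,0],"twist": [0,0,0.24],"jaw": 0},{"xyz": [0,0,0],"twist": [0,0,0.32],"jaw": 0},{"xyz": [0,0,0],"twist": [0,0,0.4],"jaw": 0},{"xyz": [0,0,0],"twist": [0,0,0.48],"jaw": 0},{"xyz": [0,0,0],"twist": [0,0,0.56],"jaw": 0},{"xyz": [0,0,0],"twist": [0,0,0.64],"jaw": 0},{"xyz": [0,0,0],"twist": [0,0,0.72],"jaw": 0},{"xyz": [0,0,0],"twist": [0,0,0.8],"jaw": 0}])

```text
clock: 16.97
tcp_pos: [0.5585, -0.0735, 0.0763]
orientation: [-0.0, 0.698, 0.716, 0.001]
wrist_force: [-3.1, 4.2, 7.0]
finger_gap: 0.0128
```

```bash
python3 - <<'E'
from h import *
go([.5585,-.0745,.0755],68.75); print(env.get_state()['ft_torque'])
E
```

```text
t 16.97 tcp [ 0.5585 -0.0735  0.0763] yaw 91.44 gap 0.0128 F [-3.1  4.2  7. ] q [-0.27  0.38 -0.25  0.94  0.   -0.3 ]
twist [ 0.     -0.0015  0.3961]
xyz [-0.001  -0.      0.0008]
[0.80609662 0.61190695 0.15343165]
```

Emit:
servo_tool(targets=[{"xyz": [0,0,0],"twist": [0,0,0.08],"jaw": 0},{"xyz": [0,0,0],"twist": [0,0,0.16],"jaw": 0},{"xyz": [0,0,0],"twist": [0,0,0.24],"jaw": 0},{"xyz": [0,0,0],"twist": [0,0,0.32],"jaw": 0},{"xyz": [0,0,0],"twist": [0,0,0.37],"jaw": 0},{"xyz": [0,0,0],"twist": [0,0,0.4],"jaw": 0},{"xyz": [0,0,0],"twist": [0,0,0.4],"jaw": 0},{"xyz": [0,0,0],"twist": [0,0,0.4],"jaw": 0},{"xyz": [0,0,0],"twist": [0,0,0.4],"jaw": 0},{"xyz": [0,0,0],"twist": [0,0,0.4],"jaw": 0},{"xyz": [0,0,0],"twist": [0,0,0.4],"jaw": 0},{"xyz": [0,0,0],"twist": [0,0,0.4],"jaw": 0}])

```text
clock: 17.97
tcp_pos: [0.5585, -0.0732, 0.0763]
orientation: [-0.001, 0.825, 0.565, 0.001]
wrist_force: [-3.2, 4.9, 6.2]
finger_gap: 0.0131
```

```bash
python3 - <<'E'
from h import *
go([.5585,-.0745,.0755],68.75); print(env.get_state()['ft_torque'])
c=snap('wrist','w3'); cv2.imwrite('pics/w3c.png',cv2.resize(c['color'][100:400,170:570],(800,600))[:,:,::-1])
c=snap('side','s7'); W=cloud(c).reshape(-1,3)
m=(W[:,2]>.075)&(W[:,2]<.17)&(np.hypot(*(W[:,:2]-[.439,-.35]).T)<.04); A=W[m]; print('rod',A.mean(0),A.max(0),A.min(0))
t=snap('top','t7'); a=cv2.resize(c['color'][180:320,270:410],(600,600)); cv2.imwrite('pics/s7c.png',a[:,:,::-1])
E
```

```text
t 17.97 tcp [ 0.5585 -0.0732  0.0763] yaw 68.77 gap 0.0131 F [-3.2  4.9  6.2] q [-0.27  0.38 -0.25  0.94  0.    0.1 ]
twist [-0.0005 -0.0021  0.0003]
xyz [-0.0012  0.0005  0.0008]
[0.92760109 0.57200482 0.13833255]
rod [ 0.43941949 -0.35633354  0.11882251] [ 0.45169668 -0.3402202   0.15122798] [ 0.42684788 -0.36254367  0.0752268 ]
```

View pics/w3c.png

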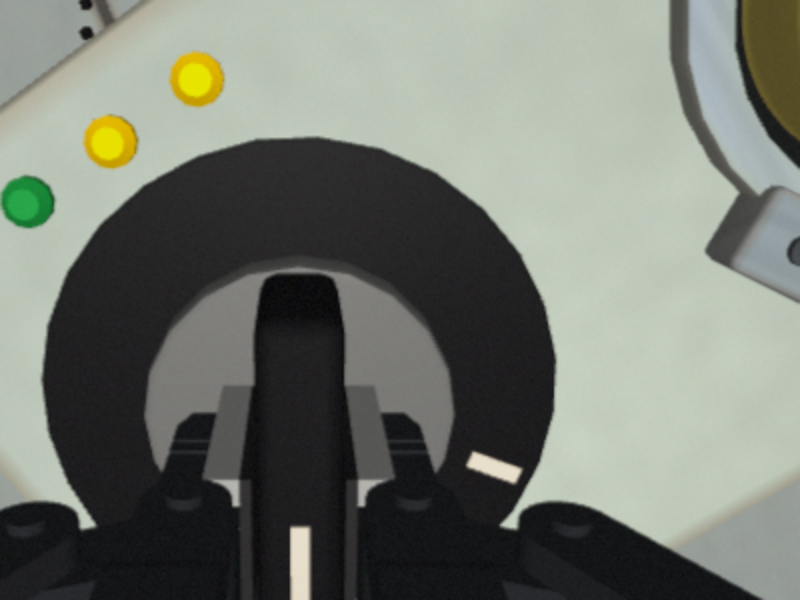

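View pics/s7c.png

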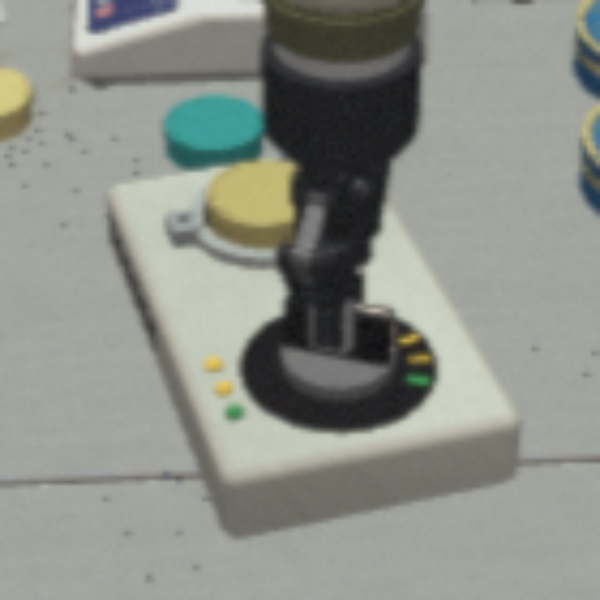

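The wrist crop shows the bar parallel between the pads, the pointer on the far side and the white mark at (494,467). The side crop shows the pointer turned towards the green mark (418,380), the tin in its nest and the LEDs lit. I check the angle numerically against the white mark.

```bash
python3 - <<'E'
from h import *
c=np.load('pics/w3.npz'); M=rot(env.get_state()['orientation'])
p=lambda u,v,z:atz(c,170+u/2,100+v/2,z)[:2]
# plate circle: left 43, right 556, top 137 -> centre from back-projected rim points
pts=np.array([p(u,v,.057) for u,v in((43,380),(556,370),(310,137),(105,220),(485,210))])
A=np.c_[2*pts,np.ones(5)]; s=np.linalg.lstsq(A,(pts**2).sum(1),rcond=None)[0]; cen=s[:2]
w=p(494,467,.057)-cen; b=p(300,565,.097)-p(300,300,.097)
a=lambda d:np.arctan2(d[1],d[0])
print('centre',cen,'white',a(w),'bar',a(b),'tool y',a(M[:2,1]),'dial',a(w)-a(b))
W=cloud(np.load('pics/top0.npz'));V=cloud(np.load('pics/t7.npz'))
for n,x,y,z in(('tin',.5265,.055,.077),('jar',.588,-.333,.072),('lid',.70,-.37,.006)):
  for X in(W,V):
    X=X.reshape(-1,3);m=(abs(X[:,2]-z)<.006)&(np.hypot(X[:,0]-x,X[:,1]-y)<.033);print(n,m.sum(),X[m].mean(0).round(4))
E
```

```text
centre [ 0.559635   -0.07193428] white 0.8193863578828109 bar -0.36923795619280353 tool y -0.37053816068714396 dial 1.1886243140756143
tin 468 [0.5265 0.0554 0.0756]
tin 488 [0.5262 0.0557 0.0755]
jar 488 [ 0.5881 -0.3329  0.0728]
jar 481 [ 0.5877 -0.3326  0.0728]
lid 339 [ 0.6995 -0.37    0.0039]
lid 316 [ 0.7004 -0.3699  0.0037]
```

The dial measures 1.19 rad, which is on the third mark, and everything else is in place. It has been held for more than 0.5 s, so I hand in.

Emit:
servo_tool(targets=[{"xyz": [0,0,0],"twist": [0,0,0],"jaw": 0},{"xyz": [0,0,0],"twist": [0,0,0],"jaw": 0},{"xyz": [0,0,0],"twist": [0,0,0],"jaw": 0},{"xyz": [0,0,0],"twist": [0,0,0],"jaw": 0},{"xyz": [0,0,0],"twist": [0,0,0],"jaw": 0},{"xyz": [0,0,0],"twist": [0,0,0],"jaw": 0}])

```text
clock: 18.62
tcp_pos: [0.5585, -0.0732, 0.0763]
orientation: [-0.001, 0.825, 0.565, 0.001]
wrist_force: [-2.4, 5.7, 7.8]
finger_gap: 0.0128
```

```bash
python3 -c "
from h import *
go([.5585,-.0745,.0755],68.75); print(env.hand_in())"
```

```text
t 18.62 tcp [ 0.5585 -0.0732  0.0763] yaw 68.77 gap 0.0128 F [-2.4  5.7  7.8] q [-0.27  0.38 -0.25  0.94  0.    0.1 ]
twist [-0.0005 -0.0021  0.0003]
xyz [-0.0012  0.0005  0.0008]
the job is handed in; nothing more can be done
None
```

The job is done and handed in at 18.6 s, with the fingers still holding the dial on the third, green mark. The hand-in gives no verdict.

- **Thermometer:** I held it upright, nose about 60 mm above the lid and about 3 mm off its centre, for over 1.5 s. I then stood it back in its cup. Its depth points there matched those from before the pick-up to about 1 mm.
- **Dial:** The tool turned it clockwise by 1.2 rad. A check against the white mark in the wrist picture gave about 1.19 rad.
- **Surroundings:** The tin, jar and loose lid had moved less than 1 mm. I did not re-measure the spare tin, but the arm never came near it.
- **Failures and disagreements:** Two early move calls were refused for missing keys and moved nothing. The cameras disagreed by about 3 mm on the dial's centre, so I gripped in between, and the wrist carried about 10 N at the end.

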